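# Find the box spanner that fits and nip up the transformer nut

## Robot

A 7-joint arm with a two-finger parallel gripper is mounted at the origin on a cart in front of the work surface, level with it; the furniture and walls round the work are solid. World frame = base frame: x ahead of the robot, y to its left, z up, the work surface at z = 0. Lengths are in m, angles in rad, forces in N, time in s.
With the tool pointing down it reaches from about 0.4 to 0.85 m from the base axis. Payload 6.9 kg.
Tool frame: the origin (TCP) lies midway between the tips of the shut fingers; the grasp point (between the pads) lies behind it (ctrl.pinch_z is the z of the grasp point in the tool frame, in m); z points along the fingers, y is the line along which they close (so a half turn about z gives the same grasp; the last joint's range is limited). The gripper opens to 85 mm and grips with 20 to 120 N. Pads are 22 mm wide; open, the fingers measure 114 mm over their backs; the gripper's body (76 mm by 85 mm) begins 54 mm behind the grasp point. The pads swing forward as they close: fully open they stand 13 mm farther back than shut.
Start: joints at [1.329, 0.507, -0.238, 1.5, 0.126, 1.149, -0.155], TCP at [0.213, -0.588, 0.231] pointing down, gripper open.
Joint ranges: [-3.08, 3.08], [-0.24, 2.05], [-1.43, 1.35], [0, 2.5], [-1.52, 4.66], [0.17, 1.96], [-2.89, 2.89]. Speed limits (rad/s): [2.39, 2.39, 3.14, 3.14, 3.14, 3.14, 3.14].

## Interface

Orientations are given as a unit quaternion [w, x, y, z].
In Python, from station import ctrl, get_state, vision, ticket, models gives the robot as it stands. Calls block until the motion is done:
- ctrl.movep(position, orientation): joint-space move of the TCP to a pose.
- ctrl.movel(position, frame=None, max_speed=0.15): straight line of the TCP; frame=None keeps the orientation; max_speed is the mean speed in m/s.
- ctrl.set_joints(angles): joint-space move.
- ctrl.ungrasp() and ctrl.close_gripper(force=None): open the fingers fully, or close them until they stop; force is the grip in N (None keeps the last).
- ctrl.pause(seconds).
- ctrl.ik(position, orientation): joint angles nearest the present ones, or None.
- get_state(): the state.
- vision.grab_frame(name): name is "side" or "top"; returns (picture, depth): 400x640x3 uint8, blue, green, red; 400x640 float32, m along the optical axis (not along the pixel's ray), 0 where there is no reading.
- vision.camera_info(name): a dict with "mtx" (3x3 intrinsics, pixels), "R" (3x3) and "t" (3): a world point X has camera coordinates R X + t. Camera axes: x right, y down, z forward; pixel columns grow to the right and rows downward; lengths in m; the calibration is good to about 2 mm. A picture is of the moment at which its call begins. camera_info takes no time and is no camera call.
A pose or a line that the arm cannot do raises ctrl.Unreachable and nothing moves.
- ticket.close_job(): hands the job in; it is judged then, once.
Trained networks look in the newest picture that a camera, given by its name, has taken for a name from the list of things; names that differ only in an ending like _2 or _b are one class to them, and where a whole thing is asked for, a point or a joint stands for the part that bears it (a point fixed in the world has none). Each returns a list of dicts, best first, with "p" (0 to 1); they miss things now and then, are a little off and sometimes report something else, mostly with a low value. They report only what shows in the picture. A call takes as long as a camera call. They do not tell look-alikes from the thing itself.
- models.recognise(camera, target): "point" ([column, row] in pixels, amid what is visible of it).
- models.masks_of(camera, target): "mask" (400x640 bool, what is visible of it) and "point" ([column, row] in pixels, amid what is visible of it).
The state is a dict: "time": time; "qpos": joint angles; "qd": joint speeds; "tau": joint torques, N m; "tcp_pos": TCP position; "eef_rot": TCP orientation; "contact_force": force on the tool from outside, world axes, zero at the start; "wrist_torque": the same for the moment, N m; "width": finger opening in m; "gripper_force": force on a finger pad.
Only numpy, scipy, OpenCV 4.12 (cv2) and the standard library are available. Lean on these libraries where they do the work, as an engineer would, in place of code of your own. Each camera call takes 0.05 s, during which the arm holds its last target. There are 200 camera calls.

## Task

The round transformer on the power-supply unit nearest you is loose: find out which of the three T-handle spanners in the wooden block fits its centre nut (in from the front under the slotted bridge, then down over the nut), and with that one turn the nut clockwise until it stops. Finish still gripping that spanner by its T-bar, fully down on the tightened nut; any spanner that did not fit goes back into its own hole in the block, and the other units and the small things around are left as they are.

Things in the scene. Friction and masses are not known exactly. Their poses are not given: they have to be found in the camera images.
- psu_a: Power-supply unit, one of three alike but for the nut; the job is on the one with the smallest x, the other two wait at the back. It does not move. Origin under its centre on the bench, z up; its front (open end of the slot) is its own -x side. Base 130 (x) x 138 (y) mm, ring transformer of diameter 100 up to z 47 mm, washer 64 wide up to z 51, then nut and bolt end (z 68) on the axis.
- psu_b: As psu_a. The grey steel bridge over each unit's nut: plate x -28 to +40, y +-64 mm, underside z 118, top z 120.5 mm; a slot y -10 to +10 mm, open at the front, runs back to x +12 mm (the nut is at x 0). Legs at y +-62, x +6 to +40 mm. Small parts on the plate lie behind x +9 mm, up to z 130 mm.
- psu_c: As psu_a. The nuts are 18, 22 and 27 mm across flats, one size on each of the three units; which unit has which is not told. Each nut is 13 mm high (z 51 to 64 mm), its top 3 mm chamfered.
- seat_a (a point): Centre of the washer's top under the nut of psu_a (51 mm above the bench), where the mouth of a fully seated spanner comes to lie; axes as psu_a.
- nut_a (a joint): Angle of the nut of psu_a in rad: 0 = tight, where it stops hard; grows as it is loosened (anticlockwise from above); 0.45 to 0.85 at the start. Drag about 0.07 N m; it stays where it is left. At 0 two of its flats face the unit's +x and -x.
- seat_b (a point): Centre of the washer's top under the nut of psu_b (51 mm above the bench), where the mouth of a fully seated spanner comes to lie; axes as psu_b.
- nut_b (a joint): Angle of the nut of psu_b in rad: 0 = tight, where it stops hard; grows as it is loosened (anticlockwise from above); 0.45 to 0.85 at the start. Drag about 0.07 N m; it stays where it is left. At 0 two of its flats face the unit's +x and -x.
- seat_c (a point): Centre of the washer's top under the nut of psu_c (51 mm above the bench), where the mouth of a fully seated spanner comes to lie; axes as psu_c.
- nut_c (a joint): Angle of the nut of psu_c in rad: 0 = tight, where it stops hard; grows as it is loosened (anticlockwise from above); 0.45 to 0.85 at the start. Drag about 0.07 N m; it stays where it is left. At 0 two of its flats face the unit's +x and -x.
- spanner_small: Steel T-handle box spanner for 18 mm nuts, 0.16 kg. Origin at the centre of its open mouth (lower end), z up the shank. Hex tube head 19.6 mm across flats inside, 30 over corners outside, 21 deep; two inside flats face its +x and -x. Head and cone 32 high, shank diameter 10, T-bar along x 66 long, 12 wide, 14 high, its centre 118 mm above the mouth.
- pocket_small (a point): Centre of the floor of the small spanner's hole (12 mm above the bench): diameter 36 mm, 20 mm deep with a chamfered rim, at y = +72 mm of the block; axes as block.
- spanner_middle: Steel T-handle box spanner for 22 mm nuts, 0.16 kg. Origin at the centre of its open mouth (lower end), z up the shank. Hex tube head 23.6 mm across flats inside, 34 over corners outside, 21 deep; two inside flats face its +x and -x. Head and cone 32 high, shank diameter 10, T-bar along x 66 long, 12 wide, 14 high, its centre 118 mm above the mouth.
- pocket_middle (a point): Centre of the floor of the middle spanner's hole (12 mm above the bench): diameter 41 mm, 20 mm deep with a chamfered rim, at y = 0 mm of the block; axes as block. About spanners: one too small for a nut stands on it 13 mm too high; one too large goes down but turns without taking the nut along; the fitting one has 0.1 to 0.2 rad of play each way.
- spanner_large: Steel T-handle box spanner for 27 mm nuts, 0.16 kg. Origin at the centre of its open mouth (lower end), z up the shank. Hex tube head 28.6 mm across flats inside, 40 over corners outside, 21 deep; two inside flats face its +x and -x. Head and cone 32 high, shank diameter 10, T-bar along x 66 long, 12 wide, 14 high, its centre 118 mm above the mouth.
- pocket_large (a point): Centre of the floor of the large spanner's hole (12 mm above the bench): diameter 46 mm, 20 mm deep with a chamfered rim, at y = -72 mm of the block; axes as block.
- block: Wooden block 66 (x) x 216 (y) x 32 mm that does not move, origin under its centre; three blind holes in a row along its y, graded by size (small at +y, large at -y), a spanner upright in each, mouth down, T-bar within 0.25 rad of the block's x axis.
- solder_reel: Reel of solder, diameter 52, 40 mm high, a bystander to be left alone; origin under its centre.
- meter: Small level meter, 20 x 45 x 40 mm, a bystander to be left alone; origin under its centre.
- capacitor: Black capacitor on its end, diameter 25, 40 mm high, a bystander to be left alone; origin under its centre.
- grease_pot: Grease pot, diameter 49, 45 mm high, a bystander to be left alone; origin under its centre.
There are look-alikes about, which are no part of the job. What is shaped like the spanner_small but orange or purple is not meant.

How it is judged:
By the outcome, as a careful person would: the job done as asked, in the order asked, and still so for the second after the job is handed in, while the arm keeps its last pose, push and grip.
It also fails if it takes over 67 s, if anything falls off the work surface, if the arm or the gripper's body presses on something with over 40 N, if the wrist force passes 120 N, or if a joint passes its speed limit or range.

## Working session

There is one attempt and no reset: what is moved stays moved. The work goes in short steps, each a Python script; the robot and the scene stay as the last script left them, time stands still between calls to the robot, and variables do not carry over. Pictures are saved under pics/ and viewed, at most 10 in all, crops included, and the job is handed in when it is done.

```bash
ls; mkdir -p pics; python3 - <<'E'
from station import ctrl,get_state,vision,models
import cv2
for n in("side","top"):
    im,d=vision.grab_frame(n); cv2.imwrite(f"pics/{n}0.png",im)
    c=vision.camera_info(n); print(n,c["mtx"].tolist(),(-c["R"].T@c["t"]).round(3),c["R"].round(2).tolist())
    for t in("spanner_small","spanner_middle","spanner_large","psu_a","block"):
        print(t,[(round(r["p"],2),[int(v) for v in r["point"]]) for r in models.recognise(n,t)])
s=get_state();print(s["time"],s["eef_rot"],ctrl.pinch_z,s["width"])
E
```

```text
pics
side [[501.45700385129237, 0.0, 320.29409507098256], [0.0, 501.45700385129237, 201.46033043989397], [0.0, 0.0, 1.0]] [-0.07   0.152  1.097] [[-0.31, -0.95, -0.01], [-0.79, 0.26, -0.56], [0.54, -0.17, -0.83]]
spanner_small [(0.89, [403, 177]), (0.61, [396, 237]), (0.57, [339, 185])]
spanner_middle [(0.76, [416, 227])]
spanner_large [(0.78, [442, 216])]
psu_a [(0.91, [296, 240]), (0.88, [286, 160]), (0.69, [380, 136])]
block [(0.74, [407, 247])]
top [[421.4428286899673, 0.0, 316.9057290080743], [0.0, 421.4428286899673, 195.23086906021496], [0.0, 0.0, 1.0]] [ 0.511 -0.022  1.08 ] [[-0.01, -1.0, 0.02], [-1.0, 0.01, -0.06], [0.06, -0.02, -1.0]]
spanner_small [(0.79, [414, 185]), (0.74, [344, 187]), (0.54, [381, 258])]
spanner_middle [(0.53, [408, 246]), (0.21, [389, 249])]
spanner_large [(0.9, [438, 239])]
psu_a [(0.82, [303, 117]), (0.67, [284, 216])]
block [(0.62, [394, 247])]
0.6 [-1.29598052e-05  9.84920337e-01  1.73008469e-01  7.99215281e-06] -0.0187 0.08542100691553156
```

View pics/side0.png

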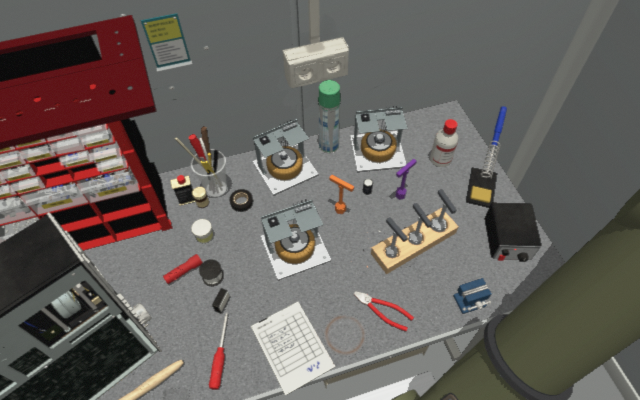

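View pics/top0.png

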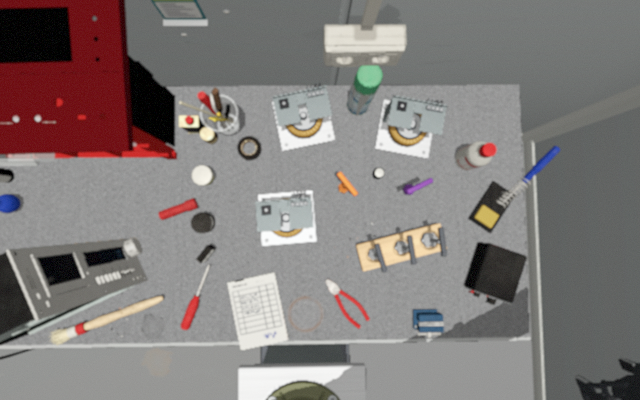

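The side view shows the block at (415,240), with the small spanner at (393,237), middle at (416,222) and large at (442,212). The orange (341,192) and purple (404,178) ones stand on the bench and are look-alikes. psu_a, the nearest unit, is at (295,238) in the side view and (286,218) in the top view, with its slot facing the robot.

```bash
cat > h.py <<'E'
import numpy as np,cv2
from station import ctrl,get_state,vision,models,ticket
def cloud(n):
    im,d=vision.grab_frame(n);c=vision.camera_info(n);K=c["mtx"]
    v,u=np.mgrid[:400,:640]
    P=np.stack([(u-K[0,2])/K[0,0]*d,(v-K[1,2])/K[1,1]*d,d],-1)
    W=(P-c["t"])@c["R"]; W[d==0]=np.nan
    return im,W
def px(n,X):
    c=vision.camera_info(n);p=c["mtx"]@(c["R"]@np.asarray(X)+c["t"]);return p[:2]/p[2]
def rect(p):
    (cx,cy),(w,h),a=cv2.minAreaRect((p[:,:2]*1000).astype(np.float32))
    return np.round([cx,cy,w,h,a],1)
E
python3 - <<'E'
from h import *
for n in("top","side"):
    im,W=cloud(n)
    np.savez(f"pics/{n}.npz",im=im,W=W)
    def sel(u,v,r,z0,z1):
        P=W[v-r:v+r,u-r:u+r].reshape(-1,3);return P[(P[:,2]>z0)&(P[:,2]<z1)]
    A={"top":dict(s=(381,255),m=(408,246),l=(441,239)),"side":dict(s=(393,228),m=(416,217),l=(446,202))}[n]
    for k,(u,v) in A.items():
        p=sel(u,v,17,.125,.15); print(n,k,len(p),rect(p),p.mean(0).round(4),np.median(p[:,2]).round(4))
    u,v=(286,218) if n=="top" else (295,235)
    p=sel(u,v,42,.112,.127);print(n,"bridge",len(p),rect(p),np.median(p[:,2]))
    p=sel(u,v,45,.002,.02);print(n,"base",len(p),rect(p),np.median(p[:,2]))
    u,v=(400,247) if n=="top" else (415,240)
    p=sel(u,v,50,.027,.036);print(n,"block",len(p),rect(p),np.median(p[:,2]))
    u,v=(286,218) if n=="top" else (295,238)
    cv2.imwrite(f"pics/{n}c.png",cv2.resize(im[v-42:v+42,u-42:u+42],None,fx=7,fy=7,interpolation=cv2.INTER_CUBIC))
a=cv2.imread("pics/sidec.png")
u,v=415,220
im=np.load("pics/side.npz")["im"]
b=cv2.resize(im[v-55:v+55,u-55:u+55],(588,588),interpolation=cv2.INTER_CUBIC)
cv2.imwrite("pics/comb.png",cv2.resize(np.hstack([a,b]),(800,400)))
E
```

```text
top s 170 [ 428.1 -180.6   64.3   12.7   15.5] [ 0.4276 -0.1802  0.1362] 0.1367
top m 169 [ 446.4 -249.8   60.8   13.2    7.9] [ 0.4462 -0.2495  0.1363] 0.1368
top l 186 [ 462.6 -320.8   63.5   13.4    7. ] [ 0.4623 -0.3196  0.1359] 0.1368
top bridge 1374 [531.3  35.1  79.5 127.2   4.2] 0.12078577529790907
top base 1685 [520.7  36.7 227.9 226.9  89.5] 0.00689491445758113
top block 1368 [ 443.7 -250.7   66.4  216.3   13.8] 0.03243700777693142
side s 185 [ 430.  -179.2   65.5   13.3   15.4] [ 0.4281 -0.1785  0.1361] 0.1371
side m 198 [ 441.5 -215.6   66.    81.3    8.2] [ 0.4423 -0.2413  0.1364] 0.1371
side l 171 [ 462.7 -318.9   64.5   14.5    6.8] [ 0.4616 -0.3179  0.1361] 0.1368
side bridge 1180 [534.4  36.2  80.8 127.6   4.8] 0.12241902953724174
side base 2994 [570.5  26.4 233.5 266.9  72.6] 0.0045543387186757055
side block 1350 [ 498.  -236.7  173.3  219.    14.3] 0.032838648387553196
```

View pics/comb.png

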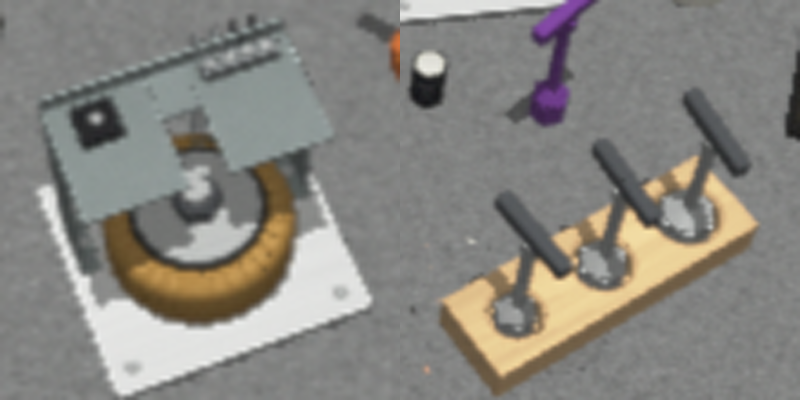

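Crop confirms the scene: the grey spanners stand in the block, small at lower left, and psu_a's nut shows below its slot. Next I fit the nut axis and compare the three nuts at equal scale.

```bash
python3 - <<'E'
from h import *
from scipy.optimize import least_squares
C=[]
for n in("top","side"):
    D=np.load(f"pics/{n}.npz");im,W=D["im"],D["W"]
    u,v=(286,218) if n=="top" else (295,238)
    w=np.zeros((400,640),bool);w[v-45:v+45,u-45:u+45]=1
    wh=(im.min(2)>185)&w&(W[...,2]<.03)&(W[...,2]>-.02);k=cv2.connectedComponentsWithStats(wh.astype(np.uint8));
    i=1+np.argmax(k[2][1:,4]);p=W[k[1]==i];print(n,"base",len(p),rect(p),np.nanmedian(p[:,2]))
    m=w&(W[...,2]>.056)&(W[...,2]<.075);p=W[m];q=p[np.hypot(p[:,0]-.525,p[:,1]-.035)<.03]
    print(n,"nut",len(q),q.mean(0).round(4) if len(q) else 0,np.ptp(q,axis=0) if len(q) else 0)
    o=w&(im[...,2].astype(int)-im[...,0]>50)&(W[...,2]>.01)&(W[...,2]<.05);p=W[o]
    print("ring",len(p),rect(p))
    m=w&(W[...,2]>.116)&(W[...,2]<.1245);p=W[m];print("plate",rect(p))
D=np.load("pics/side.npz");im,W=D["im"],D["W"];c=vision.camera_info("side")
out=[]
for (u,v) in((292,239),(286,160),(380,145)):
    dd=(c["R"]@np.nanmedian(W[v-5:v+6,u-5:u+6].reshape(-1,3),axis=0)+c["t"])[2]
    s=int(round(16*dd/1.1));print(u,v,dd)
    out.append(cv2.resize(im[v-s:v+s,u-s:u+s],(264,264),interpolation=cv2.INTER_CUBIC))
cv2.imwrite("pics/nuts.png",np.hstack(out))
E
```

```text
top base 744 [519.5  32.7 134.1 140.2   4.1] 0.008814470037004984
top nut 65 [0.5192 0.035  0.0655] [0.02170235 0.01730072 0.01251957]
ring 111 [482.   30.1  15.6  63.3   4.7]
plate [531.3  35.1  79.5 127.2   4.2]
side base 784 [522.2  35.5 128.  138.6   3.5] 0.010826695121639196
side nut 92 [0.5186 0.0359 0.0631] [0.04266034 0.05318948 0.01603564]
ring 395 [550.9 -12.6  82.5 209.6  38.3]
plate [534.4  36.2  80.8 127.6   4.8]
292 239 1.1881867564881718
286 160 1.3359866159871252
380 145 1.362789876701732
```

View pics/nuts.png

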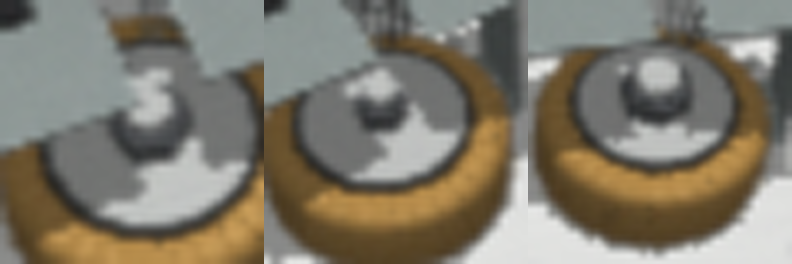

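Washer-relative widths give psu_a's nut about 23 mm (pixels 113–190 against a 210 px washer), with the others about 18.6 and 28. So psu_a should take the middle spanner. I'll grasp that one and confirm by feel.

```bash
cat >> h.py <<'E'
def q(psi): return [0,np.cos(psi/2),np.sin(psi/2),0]
def st():
    s=get_state();return round(s["time"],1),np.round(s["tcp_pos"],4),np.round(s["contact_force"],1),np.round(s["wrist_torque"],2),round(s["width"],4)
E
python3 - <<'E'
from h import *
for b in(0,np.pi,-np.pi):
    for p,y in(((.446,-.2495,.25),.14),((.5207,.0348,.2),.72),((.5207,.0348,.2),-.4)):
        j=ctrl.ik(p,q(y+b)); print(b,y,None if j is None else np.round(j,2))
ctrl.movep([.446,-.2495,.20],q(.14)); print(st())
ctrl.movel([.446,-.2495,.1113],max_speed=.1); print(st())
ctrl.close_gripper(60); print(st(), get_state()["gripper_force"])
E
```

```text
0 0.14 [ 0.7   0.32 -0.33  1.76  0.12  1.08 -1.1 ]
0 0.72 [ 0.37  0.44 -0.7   1.81  0.33  1.01 -1.32]
0 -0.4 [ 0.25  0.41 -0.52  1.82  0.24  0.98 -2.34]
3.141592653589793 0.14 [ 1.16  0.46 -1.05  1.76  0.43  1.18  1.7 ]
3.141592653589793 0.72 [ 0.64  0.61 -1.22  1.81  0.63  1.18  1.5 ]
3.141592653589793 -0.4 [ 0.54  0.52 -1.01  1.81  0.5   1.09  0.52]
-3.141592653589793 0.14 [ 1.16  0.46 -1.05  1.76  0.43  1.18  1.7 ]
-3.141592653589793 0.72 [ 0.64  0.61 -1.22  1.81  0.63  1.18  1.5 ]
-3.141592653589793 -0.4 [ 0.54  0.52 -1.01  1.81  0.5   1.09  0.52]
(2.2, array([ 0.4457, -0.2507,  0.2   ]), array([-0.9,  1. ,  0.1]), array([-0.03, -0.04,  0.03]), 0.0854)
(3.3, array([ 0.4464, -0.2497,  0.1118]), array([ 0.2, -0.4,  0.1]), array([-0.02,  0.03,  0.04]), 0.0852)
(3.9, array([ 0.4462, -0.2497,  0.1115]), array([-0. , -0.5,  2.1]), array([-0.16,  0.04, -0.04]), 0.0105) 59.62481081485748
```

```bash
python3 - <<'E'
from h import *
ctrl.movel([.446,-.2495,.265],max_speed=.15); print(st())
Y=.075; c=np.array([.5207,.0348]); a=c-.085*np.array([np.cos(Y),np.sin(Y)])
ctrl.movep([*a,.265],q(Y+.6))
ctrl.movel([*a,.178],max_speed=.12); print(st())
o=[]
for n in("side","top"):
    im,W=cloud(n); np.savez(f"pics/{n}2.npz",im=im,W=W)
    u,v=px(n,[.49,.03,.1]).astype(int); o.append(cv2.resize(im[v-50:v+50,u-50:u+50],(400,400),interpolation=cv2.INTER_CUBIC))
cv2.imwrite("pics/front.png",np.hstack(o))
E
```

```text
(5.1, array([ 0.4455, -0.2493,  0.2641]), array([ 0.6, -1.2, -1.8]), array([ 0.02, -0.01,  0.  ]), 0.0111)
(7.0, array([0.4364, 0.0283, 0.1784]), array([ 0.4,  0.2, -0.9]), array([ 0.02, -0.04, -0.06]), 0.0108)
```

View pics/front.png

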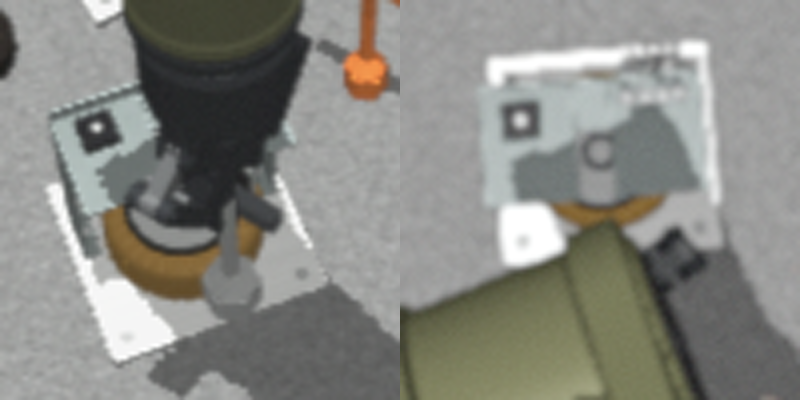

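The side view shows the middle spanner hanging straight in front of the slot, and the top view shows the bolt end through the slot at (599,150) of the crop. I'll measure bolt and shank.

```bash
python3 - <<'E'
from h import *
c=vision.camera_info("top");C=-c["R"].T@c["t"]
u0,v0=px("top",[.49,.03,.1]).astype(int)
p=np.array([u0-50+199/4-.4,v0-50+150/4-.4]);r=c["R"].T@np.linalg.inv(c["mtx"])@[*p,1]
print("bolt ray z.068",p,(C+r*(.068-C[2])/r[2]).round(4))
W=np.load("pics/top2.npz")["W"];u,v=p.round().astype(int)
q_=W[v-4:v+5,u-4:u+5].reshape(-1,3);b=q_[(q_[:,2]>.06)&(q_[:,2]<.075)];print(len(b),b.mean(0).round(4))
W=np.load("pics/side2.npz")["W"].reshape(-1,3)
m=np.hypot(W[:,0]-.436,W[:,1]-.028)<.025
for z in np.arange(.07,.16,.01):
    s=W[m&(abs(W[:,2]-z)<.005)]
    if len(s):print(round(z,2),len(s),s.mean(0).round(4),np.ptp(s,axis=0).round(3))
# slot edges in top
W=np.load("pics/top2.npz")["W"].reshape(-1,3)
U=np.array([np.cos(.075),np.sin(.075)]);V=np.array([-U[1],U[0]])
P=W[(W[:,2]>.112)&(W[:,2]<.128)];d=P[:,:2]-[.5207,.0348];x,y=d@U,d@V
k=(abs(y)<.07)&(abs(x)<.06);x,y=x[k],y[k];print("plate y",y.min(),y.max(),"front",np.percentile(x,1))
f=(x<0);print("slot y",y[f&(y>0)].min(),y[f&(y<0)].max())
E
```

```text
bolt ray z.068 [285.35 217.1 ] [0.5205 0.0335 0.068 ]
60 [0.52   0.035  0.0656]
0.08 10 [0.4289 0.035  0.0831] [0.017 0.024 0.003]
0.09 30 [0.4265 0.0311 0.0902] [0.019 0.03  0.01 ]
0.1 58 [0.4318 0.0298 0.1016] [0.032 0.03  0.009]
0.11 79 [0.4343 0.0298 0.1088] [0.028 0.027 0.009]
0.12 11 [0.434  0.0297 0.1201] [0.004 0.007 0.01 ]
0.13 11 [0.4348 0.0304 0.1308] [0.005 0.009 0.009]
0.14 10 [0.4352 0.0293 0.1397] [0.005 0.009 0.008]
0.15 12 [0.4347 0.0299 0.1498] [0.004 0.009 0.008]
plate y -0.06407485805788686 0.06311384342795205 front -0.028446317499956696
slot y 0.009452102836520655 -0.010626214877125022
```

```bash
python3 - <<'E'
from h import *
c=[.5208,.0343]
ctrl.movel([*c,.178],max_speed=.08); print(st())
ctrl.movel([*c,.166],max_speed=.05); print(st())
z=.166
while z>.1515:
    z-=.0015; ctrl.movel([*c,z],max_speed=.03); s=st(); print(s)
    if s[2][2]>8: break
E
```

```text
(8.4, array([0.5203, 0.0343, 0.178 ]), array([-0.6, -1.1, -1.5]), array([-0.02, -0.03, -0.04]), 0.0109)
(8.8, array([0.5204, 0.0342, 0.1656]), array([ 0.3,  0.6, -1.7]), array([ 0.04, -0.05, -0.03]), 0.011)
(9.0, array([0.5209, 0.0343, 0.1645]), array([-0.5, -0. , -2. ]), array([ 0.03, -0.01,  0.  ]), 0.0111)
(9.3, array([0.5207, 0.0343, 0.1629]), array([-0. ,  0.2, -2.4]), array([ 0.05,  0.  , -0.01]), 0.0109)
(9.5, array([0.5208, 0.0343, 0.1614]), array([ 0.5,  0.2, -0.9]), array([-0.02, -0.04,  0.03]), 0.0109)
(9.8, array([0.521 , 0.0345, 0.1599]), array([ 0.3,  0.1, -1.9]), array([ 0.15, -0.28,  0.04]), 0.0108)
(10.0, array([0.521 , 0.0344, 0.1585]), array([ 1.2,  0.4, -1.2]), array([ 0.25, -0.32, -0.03]), 0.0109)
(10.3, array([0.521 , 0.0344, 0.1571]), array([0.2, 0.1, 0.3]), array([ 0.27, -0.33,  0.07]), 0.0112)
(10.5, array([0.521 , 0.0344, 0.1557]), array([0.8, 0.6, 2.4]), array([ 0.24, -0.24, -0.01]), 0.011)
(10.8, array([0.5211, 0.0344, 0.1543]), array([1.1, 0.2, 5.2]), array([ 0.3 , -0.28,  0.05]), 0.011)
(11.0, array([0.5212, 0.0344, 0.1528]), array([0.5, 0.5, 5.1]), array([ 0.21, -0.28,  0.04]), 0.0111)
(11.3, array([0.5212, 0.0345, 0.1515]), array([1. , 0.1, 7.2]), array([ 0.21, -0.17,  0.08]), 0.0109)
```

```bash
python3 - <<'E'
from h import *
c=[.5210,.0344];z=.1515
for _ in range(4):
    z-=.001; ctrl.movel([*c,z],max_speed=.03); s=st(); print(s)
    if s[2][2]>15: break
Y=.075;r=.6
while r>-.32:
    r-=.06; ctrl.movep([*c,z],q(Y+r)); s=st(); print(round(r,2),s)
    if abs(s[3][2])>.5 or s[2][2]>35: break
E
```

```text
(11.5, array([0.5214, 0.0345, 0.1511]), array([1., 1., 8.]), array([ 0.16, -0.09,  0.06]), 0.0113)
(11.8, array([0.5217, 0.0345, 0.1504]), array([ 0.2,  0.6, 10. ]), array([0.17, 0.02, 0.06]), 0.0106)
(12.0, array([0.522 , 0.0346, 0.1503]), array([-1.3, -0.1, 20. ]), array([0.01, 0.47, 0.06]), 0.0109)
0.54 (12.3, array([0.522 , 0.0347, 0.1504]), array([-2.2, -0.1, 19.2]), array([0.06, 0.48, 0.05]), 0.0105)
0.48 (12.5, array([0.522 , 0.0346, 0.1503]), array([-2.5,  0.4, 18.5]), array([0.1 , 0.47, 0.06]), 0.011)
0.42 (12.8, array([0.522 , 0.0346, 0.1504]), array([-1.6, -0. , 18.9]), array([0.09, 0.47, 0.01]), 0.0109)
0.36 (13.0, array([0.522 , 0.0347, 0.1503]), array([-1.5, -0.2, 18.8]), array([0.06, 0.46, 0.03]), 0.0107)
0.3 (13.3, array([0.522 , 0.0347, 0.1503]), array([-2.1,  0. , 18.4]), array([ 0.11,  0.49, -0.  ]), 0.0109)
0.24 (13.5, array([0.522 , 0.0347, 0.1503]), array([-1.5,  0. , 18.3]), array([ 0.13,  0.52, -0.  ]), 0.0108)
0.18 (13.8, array([0.522 , 0.0347, 0.1503]), array([-0.3,  0.5, 18. ]), array([0.14, 0.52, 0.02]), 0.0108)
0.12 (14.0, array([0.522 , 0.0347, 0.1503]),
[... 224 characters left out ...]
-1.3,  0.4, 18.3]), array([0.18, 0.42, 0.01]), 0.0107)
-0.06 (14.8, array([0.522 , 0.0347, 0.1503]), array([-1.6,  0.7, 18. ]), array([0.23, 0.39, 0.  ]), 0.011)
-0.12 (15.0, array([0.522 , 0.0347, 0.1503]), array([-1.3,  1. , 19.2]), array([0.21, 0.45, 0.06]), 0.011)
-0.18 (15.3, array([0.5221, 0.0348, 0.1503]), array([-1.8,  0.9, 17.6]), array([ 0.21,  0.42, -0.06]), 0.0112)
-0.24 (15.5, array([0.5221, 0.0348, 0.1504]), array([-1.5,  0.5, 18. ]), array([0.18, 0.32, 0.21]), 0.011)
-0.3 (15.8, array([0.5221, 0.0347, 0.1504]), array([-1. ,  1.5, 18.4]), array([0.17, 0.36, 0.32]), 0.011)
-0.36 (16.0, array([0.5221, 0.0348, 0.1504]), array([-1.2,  1.2, 17. ]), array([0.18, 0.31, 0.42]), 0.0107)
```

```bash
python3 - <<'E'
from h import *
c=[.5213,.0345]
for r in(-.42,-.48,-.54):
    ctrl.movep([*c,.1488],q(.075+r)); s=st(); e=get_state()["eef_rot"]; print(r,s,"actual",round(2*np.arctan2(e[2],e[1])-.075,3))
    if abs(s[3][2])>.7: break
ctrl.pause(.3);print(st())
im,W=cloud("side");u,v=px("side",[.5,.03,.1]).astype(int)
cv2.imwrite("pics/end.png",cv2.resize(im[v-50:v+50,u-50:u+50],(500,500),interpolation=cv2.INTER_CUBIC))
E
```

```text
-0.42 (16.3, array([0.5222, 0.0347, 0.1504]), array([-0.9,  0.5, 16.2]), array([0.18, 0.29, 0.12]), 0.0111) actual -0.42
-0.48 (16.5, array([0.5222, 0.0348, 0.1503]), array([-1.8,  0.9, 14.8]), array([ 0.25,  0.31, -0.12]), 0.011) actual -0.481
-0.54 (16.8, array([0.5222, 0.0348, 0.1504]), array([-1.2,  1.4, 15.5]), array([ 0.25,  0.25, -0.01]), 0.011) actual -0.54
(17.1, array([0.5222, 0.0348, 0.1504]), array([-0.4,  0.1, 15.8]), array([0.24, 0.28, 0.  ]), 0.011)
```

View pics/end.png

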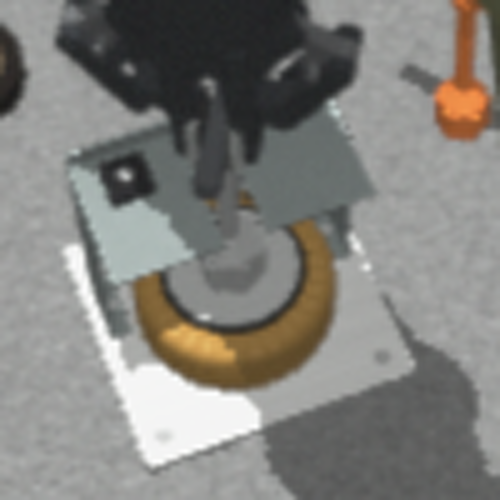

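The nut met a stop near −0.2 rad, as the play predicts. But the torque rose to 0.42 N m and then fell, so something slipped, either in the grip or at the hex. I'll measure the bar's yaw, then grip harder, back off and re-tighten in finer steps.

```bash
cat >> h.py <<'E'
def baryaw():
    im,W=cloud("side");P=W.reshape(-1,3)
    p=P[(abs(P[:,2]-.1765)<.003)&(np.hypot(P[:,0]-.522,P[:,1]-.035)<.04)]
    # bar's visible near end relative to the tcp axis
    t=get_state()["tcp_pos"]
    n=p[p[:,0]<.505]
    return len(p),rect(p) if len(p)>3 else 0, len(n), (n.mean(0)-t).round(4), round(float(np.arctan2(*(t-n.mean(0))[[1,0]])),3)
E
python3 - <<'E'
from h import *
print("bar",baryaw())
ctrl.close_gripper(120); print(st(),get_state()["gripper_force"])
c=[.5216,.0346]
for r in(-.48,-.42,-.36,-.30,-.24,-.18,-.12,-.18,-.22,-.26,-.30):
    ctrl.movep([*c,.1495],q(.075+r)); ctrl.pause(.1); s=st(); print(r,s)
    if abs(s[3][2])>.6: break
print("bar",baryaw())
E
```

```text
bar (101, array([518.1,  39.3,  35.1,  47.8,  34.9]), 29, array([-0.0238,  0.012 ,  0.0268]), -0.468)
(17.4, array([0.5222, 0.0348, 0.1505]), array([-1.7,  0.5, 16.1]), array([0.29, 0.35, 0.07]), 0.0099) 117.42351293563843
-0.48 (17.7, array([0.5221, 0.0348, 0.1505]), array([-0. ,  0.7, 12.2]), array([0.18, 0.19, 0.14]), 0.0097)
-0.42 (18.1, array([0.5221, 0.0348, 0.1505]), array([ 0. ,  0.2, 10.9]), array([0.24, 0.19, 0.09]), 0.0095)
-0.36 (18.4, array([0.5221, 0.0348, 0.1505]), array([-0.4,  0.5, 12.1]), array([0.25, 0.21, 0.03]), 0.0098)
-0.3 (18.8, array([0.5221, 0.0348, 0.1505]), array([-1.2,  0.5, 11.9]), array([0.19, 0.26, 0.05]), 0.0096)
-0.24 (19.1, array([0.5221, 0.0348, 0.1505]), array([-1. ,  0.7, 12.4]), array([0.26, 0.23, 0.05]), 0.0098)
-0.18 (19.5, array([0.5221, 0.0348, 0.1506]), array([-1.2,  0.3, 12.7]), array([0.25, 0.23, 0.04]), 0.0101)
-0.12 (19.8, array([0.522 , 0.0348, 0.1505]), array([-0.6,  0.2, 11.2]), array([0.2 , 0.21, 0.06]), 0.0101)
-0.18 (20.2, array([0.522 , 0.0348, 0.1505]), array([-1.3,  0.3, 12.2]), array([ 0.23,  0.23, -0.03]), 0.0098)
-0.22 (20.5, array([0.5221, 0.0348, 0.1505]), array([-0.5,  1. , 11.5]), array([ 0.23,  0.25, -0.01]), 0.0103)
-0.26 (20.9, array([0.5221, 0.0348, 0.1505]), array([-2.2, -0.3, 11. ]), array([0.23, 0.18, 0.02]), 0.0099)
-0.3 (21.2, array([0.5221, 0.0348, 0.1505]), array([-0.8, -0.1, 11.9]), array([ 0.23,  0.19, -0.05]), 0.01)
bar (112, array([519.7,  38.7,  56.3,  32.2,   7.6]), 30, array([-0.024 ,  0.0066,  0.0261]), -0.27)
```

```bash
cat >> h.py <<'E'
c0=[.5216,.0346]
def down(r,zend=.1505,lim=12):
    ctrl.movep([*c0,.1655],q(.075+r)); z=.1655
    o=[]
    while z>zend:
        z-=.002; ctrl.movel([*c0,z],max_speed=.04); s=st(); o.append((round(float(s[1][2]),4),float(s[2][2]),s[3].tolist()))
        if s[2][2]>lim: break
    print("down",r,s[0],o); return s
E
python3 - <<'E'
from h import *
ctrl.movel([*c0,.1655],max_speed=.06); print(st())
down(.25)
ctrl.movel([*c0,.1655],max_speed=.06)
down(.75)
E
```

```text
(21.7, array([0.5213, 0.0343, 0.1657]), array([ 0.3, -0.8, -1.7]), array([ 0.  , -0.  , -0.08]), 0.0099)
down 0.25 24.2 [(0.1633, -2.1, [-0.03, 0.01, -0.03]), (0.1614, -1.9, [-0.04, -0.01, 0.01]), (0.1594, -1.2, [-0.0, -0.0, 0.0]), (0.1574, -1.6, [0.06, -0.08, -0.05]), (0.1554, -2.3, [0.14, 0.01, 0.0]), (0.1534, -1.5, [0.09, -0.04, 0.01]), (0.1514, -1.9, [0.06, -0.11, -0.03]), (0.1506, 8.9, [-0.06, 0.43, 0.02])]
down 0.75 27.1 [(0.1633, -1.4, [0.0, 0.05, -0.01]), (0.1614, -1.7, [-0.02, 0.02, 0.03]), (0.1593, -3.0, [0.07, -0.12, 0.06]), (0.1575, -1.0, [0.03, 0.04, 0.02]), (0.1555, 0.8, [0.07, 0.08, 0.04]), (0.1537, 3.6, [0.06, 0.05, 0.01]), (0.1516, 2.7, [0.05, -0.1, 0.07]), (0.1508, 14.2, [-0.15, 0.48, 0.1])]
```

Size evidence says 22 mm, but it dropped on at both 0.25 and 0.75 rad. I'll sweep clockwise just clear of the washer with averaged torque to see whether the nut is carried.

```bash
cat >> h.py <<'E'
def tz(n=5):
    a=[]
    for _ in range(n):
        a.append([*get_state()["wrist_torque"],*get_state()["contact_force"]]); ctrl.pause(.02)
    return np.mean(a,0).round(3)
def sweep(rs,z,lim=.2):
    for r in rs:
        ctrl.movep([*c0,z],q(.075+r)); t=tz(); print(round(r,2),t.tolist())
        if abs(t[2])>lim: break
    print(st())
    return r
E
python3 - <<'E'
from h import *
ctrl.movel([*c0,.1518],max_speed=.03)
sweep(np.arange(.75,-.36,-.07),.1518)
E
```

```text
0.75 [0.175, -0.533, 0.086, 2.224, 0.716, -10.899]
0.68 [0.235, -0.606, -0.077, 2.162, 0.52, -16.049]
0.61 [0.264, -0.619, -0.061, 2.454, 0.683, -19.072]
0.54 [0.082, 0.368, -0.058, -0.986, 0.376, -0.397]
0.47 [0.073, 0.494, -0.063, -1.251, 0.229, 5.973]
0.4 [0.111, 0.304, -0.053, -0.488, 0.582, 4.655]
0.33 [0.105, -0.088, 0.019, 0.148, 0.168, -1.522]
0.26 [0.004, 0.003, 0.022, 0.237, 0.03, -1.327]
0.19 [0.036, 0.0, -0.005, 0.486, 0.037, -1.832]
0.12 [0.05, -0.039, -0.017, 0.006, 0.061, -1.227]
0.05 [0.252, -0.091, -0.01, 0.374, 1.046, -1.778]
-0.02 [0.296, -0.12, 0.018, 0.394, 0.957, -2.471]
-0.09 [0.297, -0.14, -0.015, 0.254, 0.864, -1.723]
-0.16 [0.317, -0.154, -0.008, 0.443, 1.151, -2.556]
-0.23 [0.33, -0.215, 0.107, 0.813, 1.014, -2.339]
-0.3 [0.319, -0.248, 0.151, 0.635, 1.23, -2.201]
(32.7, array([0.5216, 0.0346, 0.1518]), array([ 0.7,  1.4, -2.1]), array([ 0.31, -0.21,  0.11]), 0.0096)
```

The wedging of up to 19 N at off-angles means the nut's hex engages this spanner. The stop recurs near −0.2 rad in both sweeps, which is nut angle 0 plus the play. The earlier torque drop was over-turning. Now I seat it fully and hold a moderate clockwise torque.

```bash
python3 - <<'E'
from h import *
ctrl.movel([*c0,.1496],max_speed=.03); print(st(),tz())
sweep(np.arange(0,-.34,-.04),.1496,.22)
print(tz(10))
E
```

```text
(33.0, array([0.5223, 0.0348, 0.1507]), array([-0.4,  1.1,  6.5]), array([0.37, 0.16, 0.14]), 0.0098) [ 0.338  0.188  0.154 -0.218  1.094  6.683]
0.0 [0.307, 0.292, 0.085, -0.666, 1.055, 6.638]
-0.04 [0.281, 0.258, -0.017, -0.569, 1.393, 6.868]
-0.08 [0.28, 0.254, -0.027, -0.272, 1.124, 6.752]
-0.12 [0.3, 0.263, -0.016, -0.93, 1.335, 6.766]
-0.16 [0.304, 0.243, -0.021, -0.741, 1.387, 6.979]
-0.2 [0.292, 0.207, -0.031, -0.847, 1.051, 6.651]
-0.24 [0.27, 0.252, -0.021, -0.644, 1.148, 6.731]
-0.28 [0.303, 0.211, -0.012, -0.865, 0.962, 6.722]
-0.32 [0.259, 0.209, 0.356, -0.012, 0.934, 6.986]
(36.1, array([0.5223, 0.0348, 0.1506]), array([-1. ,  0.7,  6.9]), array([0.21, 0.21, 0.39]), 0.0099)
[ 0.247  0.22   0.35  -0.397  1.089  6.716]
```

```bash
python3 - <<'E'
from h import *
import h
h.c0=[.5216,.0354]
ctrl.movep([*h.c0,.1505],q(.075-.15)); print(tz())
ctrl.movel([*h.c0,.1655],max_speed=.08); print("free",tz(10))
down(-.05)
ctrl.movel([*h.c0,.1502],max_speed=.03)
sweep(np.arange(-.05,-.4,-.05),.1502,.3)
E
```

```text
[ 0.031 -0.126  0.085  0.241  0.305  1.414]
free [ 0.006  0.007 -0.012  0.158  0.082 -2.016]
down -0.05 39.4 [(0.1633, -0.8, [0.02, 0.0, -0.01]), (0.1614, -1.3, [0.05, -0.02, 0.03]), (0.1594, -2.6, [-0.08, -0.14, 0.02]), (0.1574, -2.2, [-0.13, -0.12, 0.01]), (0.1554, -2.6, [-0.16, -0.1, -0.01]), (0.1534, -1.7, [-0.07, -0.18, -0.02]), (0.1514, -2.5, [-0.11, -0.19, 0.01]), (0.1506, 8.2, [-0.22, 0.39, 0.04])]
-0.05 [-0.243, 0.2, 0.006, -0.656, -1.145, 5.774]
-0.1 [-0.253, 0.194, -0.011, -0.899, -1.054, 5.943]
-0.15 [-0.231, 0.148, -0.022, -0.489, -0.93, 5.861]
-0.2 [-0.238, 0.129, 0.037, -0.647, -1.476, 5.712]
-0.25 [-0.257, 0.155, 0.156, -0.504, -1.111, 5.583]
-0.3 [-0.264, 0.126, 0.244, -0.248, -1.121, 5.449]
-0.35 [-0.269, 0.111, 0.28, -0.259, -0.972, 5.63]
(42.0, array([0.5221, 0.0354, 0.1506]), array([ 0.7, -0.7,  5. ]), array([-0.26,  0.05,  0.28]), 0.0099)
```

It reseated without force at −0.05 rad, so the nut is at about 0. The stop came again at −0.2 rad and the torque is now 0.28 N m. One hold check, then I hand in.

```bash
python3 - <<'E'
from h import *
c=[.5216,.0350]
ctrl.movep([*c,.1500],q(.075-.33)); ctrl.pause(.8); print(tz(10),st(),baryaw())
D=np.load("pics/top.npz");im,W=cloud("top")
for k,(u,v) in dict(s=(381,255),l=(441,239)).items():
    P=W[v-17:v+17,u-17:u+17].reshape(-1,3);p=P[(P[:,2]>.125)&(P[:,2]<.15)];print(k,len(p),rect(p) if len(p) else 0)
E
```

```text
[-0.129  0.205  0.098 -0.693 -0.678  6.957] (43.2, array([0.5221, 0.0352, 0.1506]), array([-1. , -0.3,  7.5]), array([-0.11,  0.22,  0.1 ]), 0.0097) (105, array([518.6,  36.5,  32.5,  52.2,  51. ]), 28, array([-0.0243,  0.0068,  0.0264]), -0.272)
s 169 [ 427.6 -180.9   64.4   12.3   15.3]
l 187 [ 462.6 -320.3   63.3   13.     5.5]
```

```bash
python3 - <<'E'
from h import *
ctrl.movep([.5216,.0350,.1500],q(.075-.37)); ctrl.pause(.5); print(tz(10),st())
print(ticket.close_job())
E
```

```text
[-0.146  0.176  0.182 -0.595 -0.84   7.146] (44.2, array([0.5222, 0.0352, 0.1506]), array([-0.6, -1.8,  7.5]), array([-0.12,  0.18,  0.17]), 0.0096)
the job is handed in; nothing more can be done
None
```

I handed the job in at about 44 s with the middle spanner (22 mm) still gripped by its T-bar and fully down on psu_a's nut, turned clockwise to its stop. I judged the fit from the camera images and the feel at the nut, and did not try the other two spanners. I over-turned once, which made the torque drop, so I backed off and re-seated; the stop then came at the same angle, though the final holding torque was only about 0.18 N m.

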